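# Put the basket formers away as nested sets

### The arm

A 6-joint arm with a two-finger parallel gripper is mounted at the origin on the work surface. World frame = base frame: x ahead of the robot, y to its left, z up, the work surface at z = 0. Lengths are in m, angles in rad, forces in N, time in s.
With the tool pointing down it reaches from about 0.375 to 0.9 m from the base axis. Payload 3.1 kg.
Tool frame: the origin (TCP) lies at the very end of the fingers, on their centre line; the grasp point (between the pads) lies 19 mm behind it; x points along the fingers, y is the direction in which the jaws open and shut, and the axes are right-handed (so a half turn about x gives the same grasp; the last joint's range is limited). The gripper opens to 85 mm and grips with 20 to 120 N. Pads are 22 mm wide; open, the fingers measure 114 mm over their backs; the gripper's body (76 mm by 85 mm) begins 54 mm behind the grasp point. The pads swing forward as they close: fully open they stand 13 mm farther back than shut.
Start: joints at [-1.478, 0.527, 1.433, -0, 1.181, -0.178], TCP at [0.167, -0.602, 0.231] pointing down, gripper open.
Joint ranges: [-3.08, 3.08], [-0.75, 2.2], [0.22, 2.44], [-1.43, 4.57], [0, 2.65], [-2.85, 2.85]. Speed limits (rad/s): [2.79, 2.79, 3.14, 3.14, 3.14, 3.14].

### API

Orientations are given as a unit quaternion [x, y, z, w].
In Python, from station import sense, snapshot, camera_model, sign_off gives the robot as it stands.
- The arm moves only by the tool step_arm, never from a script. Its argument "increments" is one flat list of numbers, 5 for each row, row after row: the shift along the tool's x, y, z in units of 60 mm (1.0 is 60 mm), then the turn about the tool's x in units of 5 degrees (1.0 is 5 degrees), then the closure, from 0 (fully open) to 1 (shut). A call has exactly 5 rows; each row is the pose to reach, as a shift and turn from the pose measured when the call began, along the tool's axes at that moment; what a row does not reach only later rows make up. A row lasts 1/8 s, in which the tool goes at most 62.5 mm and 10.7 degrees, less where a joint would pass 70% of its speed; a pose out of reach is approached as far as the arm can. A call with a gripper value outside its range is refused whole. The fingers move at their own pace and stop on an object; "grip_force" is the grip in N (left out, the last holds). Time passes only in rows, so rows that repeat a pose let the fingers close, or fill a call up. It gives the time, the measured TCP pose, the force and the opening at its end, in the units of the state.
- sense(): the state, without advancing time (a new reading comes with each control period).
- snapshot(name): name is "scene" or "top" or "wrist"; returns the picture (400x640x3 uint8, blue, green, red); there is no depth.
- camera_model(name): a dict with "vertical_fov" (degrees; the focal length in pixels is half the picture's height over the tangent of half this angle, whatever the lens; pixels are square), "cx", "cy" (the principal point, pixels), "R" (3x3) and "t" (3): a world point X has camera coordinates R X + t. Camera axes: x right, y down, z forward; pixel columns grow to the right and rows downward; lengths in m; the calibration is good to about 2 mm. A picture is of the moment at which its call begins: read the wrist's pose just before it. camera_model takes no time and is no camera call; for the wrist camera it gives the pose at the moment of the call.
- sign_off(): hands the job in, once; it reports no verdict.
The state is a dict: "t": time; "q": joint angles; "qd": joint speeds; "tau": joint torques, N m; "tcp_pos": TCP position; "tool_rot": TCP orientation; "force": force on the tool from outside, world axes, zero at the start; "ft_torque": the same for the moment, N m; "finger_gap": opening from 0.0 (shut) to 1.0 (fully open).
Only numpy, scipy, OpenCV 4.12 (cv2) and the standard library are available. Lean on these libraries where they do the work, as an engineer would, in place of code of your own. Each camera call takes 0.05 s, during which the arm holds its last target. There are 200 camera calls.

### The job

Put the wooden basket-weaving formers away as two nested sets: the small round core upright in the middle of the round board with the hollow round cover closed down over it, and the small square core in the middle of the square board with the hollow square cover closed down over it, both square pieces lined up with the sides of their board. Each cover must stand flat on its board around its core. Leave the cane spool, the paper cup, the snips and the phone case where they are.

Things in the scene. Friction and masses are not known exactly. Their poses are not given: they have to be found in the camera images.
- round_core_mid (a point): Small round former: a solid pale-wood upright cylinder 44 mm across and 38 mm tall with thin dark grooves down its side, and a dark stud 14 mm across and 10 mm tall on top (48 mm in all). About 70 g. Stands loose on the table. The point is on its axis, 24 mm above its underside; z up. Grip it across the 44 mm body.
- square_core_mid (a point): Small square former: a solid pale-wood block 42 x 42 mm and 38 mm tall with thin dark grooves down its sides, and a dark round stud 14 mm across and 10 mm tall on top (48 mm in all). About 70 g. Stands loose on the table. The point is on its axis, 24 mm above its underside; x and y are square to its sides, z up. Grip it across two opposite sides.
- round_cover_mid (a point): Large round former, a hollow cover (upside-down pale-wood cup, open below): 72 mm across outside, 62 inside, 62 tall, 56 deep inside, with a dark round handle post 26 mm across and 36 tall on its top (98 mm in all). 130 g, loose, open side down. Fits over the round core with 9 mm spare all round. Point on its axis, 49 mm above its lower rim; handle 62 to 98 mm above the rim; z up.
- square_cover_mid (a point): Large square former, a hollow cover (upside-down pale-wood box, open below): 72 x 72 mm outside, 62 x 62 inside, 62 tall, 56 deep inside; on its top a dark handle bar 44 mm long (x), 14 thick (y), 36 tall (98 mm in all). 140 g, loose, open side down. Fits over the square core with 10 mm spare a side. Point on its axis, 49 mm above its lower rim; x, y square to its sides, z up.
- round_board: Round storage board, a fixed flat plywood disc 110 mm across and 8 mm thick with small dark holes round its rim. Origin at the centre of its underside, on the table; z up.
- square_board: Square storage board, a fixed flat plywood slab 100 x 100 mm and 8 mm thick with small dark holes along its edges. Origin at the centre of its underside, on the table; x and y are square to its sides, z up.
- spool_mid (a point): Cane spool, to be left alone: two pale-wood flanges 68 mm across on a thinner core, 50 mm tall, loose and upright on the table. It has no grooves and no handle. The point is on its axis, 25 mm above its underside.
- cup_mid (a point): White paper cup, to be left alone: open on top, 72 mm across at the mouth, 52 mm at the foot, 85 mm tall, loose and upright on the table. The point is on its axis, 42.5 mm above its underside.
- snips: Snips with one green and one yellow handle, about 150 mm long and 16 mm high, lying loose at the table's far side, to be left alone. Origin under the pivot; the handles point along its own -x, the blades along +x.
- phone_case: Black phone case, 85 x 160 x 16 mm, lying loose at the far side of the table, to be left alone. Origin at the centre of its underside; long side along its own y.
Not all that is in view belongs to the job. What is shaped like the part that bears square_core_mid but orange, purple or turquoise is not meant.

How it is judged:
By the outcome, as a careful person would: the job done as asked, in the order asked, and still so for the second after the job is handed in, with the robot touching nothing.
It also fails if it takes over 131 s, if anything falls off the work surface, if the arm or the gripper's body presses on something with over 40 N, if the wrist force passes 120 N, or if a joint passes its speed limit or range.

## Working session

There is one attempt and no reset: what is moved stays moved. The work goes in short steps, Python scripts to look and compute and a tool call to move; the robot and the scene stay as the last step left them, time stands still between calls to the robot, and variables do not carry over. Pictures are saved under pics/ and viewed, about 12 in all and at most 16, crops included, and the job is handed in when it is done.

Besides the shell and the picture viewer there is one more tool, called after "Request:" as name(argument=value, ...), one argument or row to a line, values as JSON. step_arm: Moves the arm, as the interface text tells. Its arguments: {"type":"object","properties":{"increments":{"type":"array","items":{"type":"number"}},"grip_force":{"type":"number"}},"required":["increments"]}

```bash
mkdir -p pics; cat > h.py <<'E'
import numpy as np, cv2
from station import sense, snapshot, camera_model, sign_off
from scipy.spatial.transform import Rotation as Ro
def f(m): return 200/np.tan(np.radians(m["vertical_fov"])/2)
def back(m,u,v,z):
    R=np.array(m["R"]);t=np.array(m["t"]);d=R.T@np.array([(u-m["cx"])/f(m),(v-m["cy"])/f(m),1]);c=-R.T@t
    return c+d*(z-c[2])/d[2]
def proj(m,X):
    p=np.array(m["R"])@np.array(X)+np.array(m["t"]);return p[:2]/p[2]*f(m)+[m["cx"],m["cy"]]
def tool(target):
    """world target TCP -> shift in tool units of 60 mm"""
    s=sense();R=Ro.from_quat(s["tool_rot"]).as_matrix();return R.T@(np.array(target)-s["tcp_pos"])/0.06
E
python3 - <<'E'
from h import *
s=sense();print(s);print(Ro.from_quat(s["tool_rot"]).as_matrix().round(3))
for n in("scene","top","wrist"):
    m=camera_model(n);print(n,m);cv2.imwrite(f"pics/{n}0.png",snapshot(n))
E
```

```text
{'t': 0.0, 'q': array([-1.47849701e+00,  5.28465782e-01,  1.43394239e+00, -1.07067608e-05,
        1.18140530e+00, -1.78482771e-01]), 'qd': array([ 2.34841191e-05,  4.30649516e-04,  1.04015780e-03, -1.78750231e-05,
        5.85023105e-04, -1.12268046e-03]), 'tau': array([-6.01310830e-05, -4.42344189e+01, -1.78025347e+01, -3.46923534e-04,
        8.30892037e-03,  6.74637988e-06]), 'tcp_pos': array([ 0.16714478, -0.60146754,  0.23032112]), 'tool_rot': array([ 0.70066548,  0.09622968, -0.70060483,  0.09466048]), 'force': array([ 0.2973719 , -0.14579774, -0.37725743]), 'ft_torque': array([ 0.0086096 ,  0.0592244 , -0.03116095]), 'finger_gap': 0.9962175482008832}
[[-0.     0.267 -0.964]
 [ 0.002 -0.964 -0.267]
 [-1.    -0.002 -0.   ]]
scene {'vertical_fov': 42.13814688596172, 'cx': 316.2709079440503, 'cy': 199.54958382788064, 'R': array([[ 0.61696335,  0.78685364,  0.01475036],
       [ 0.66163483, -0.50844961, -0.55110647],
       [-0.42614032,  0.34977185, -0.83430455]]), 't': array([-0.35761108, -0.34399992,  1.52743325])}
top {'vertical_fov': 52.61994015371464, 'cx': 324.9291586609358, 'cy': 197.71634426034893, 'R': array([[-0.00982772, -0.9995352 ,  0.02885819],
       [-0.99835444,  0.00817739, -0.0567587 ],
       [ 0.05649633, -0.02936851, -0.99797077]]), 't': array([-0.00543727,  0.57427546,  1.08033657])}
wrist {'vertical_fov': 62.95102004064398, 'cx': 313.1590959611743, 'cy': 197.50290553906615, 'R': array([[ 0.26688501, -0.9637263 , -0.002005  ],
       [-0.92615448, -0.25705439,  0.27597268],
       [-0.26647752, -0.07179603, -0.96116339]]), 't': array([-0.62395218, -0.03588029,  0.37968162])}
```

View pics/top0.png

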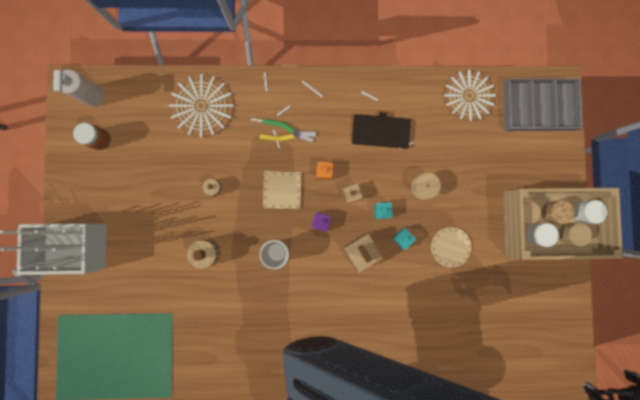

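View pics/scene0.png

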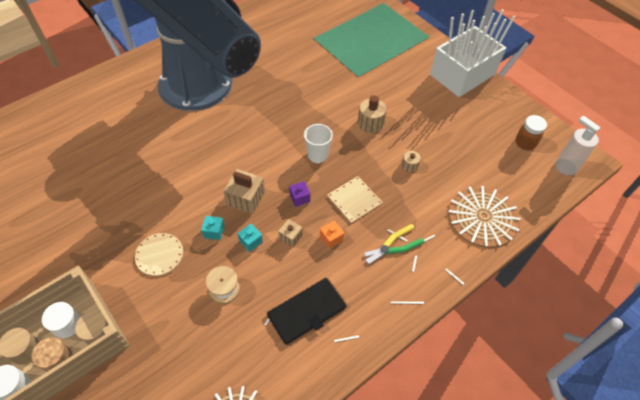

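Top view: the round core is at (211,187) and the round cover at (202,254). The square board is at (282,190), the square core at (352,192), the square cover at (365,253), and the round board at (451,247). The items to leave alone are the spool at (426,186), the cup at (274,254), the snips at (290,132) and the phone case at (382,131). The coloured blocks (orange, purple, two turquoise) are decoys. The pale-wood block at (352,192) fits the square core. I'll take an enlarged crop to confirm this and to measure.

```bash
python3 - <<'E'
from h import *
a=cv2.imread("pics/top0.png")
cv2.imwrite("pics/c1.png",cv2.resize(a[160:280,320:480],None,fx=5,fy=5,interpolation=cv2.INTER_CUBIC))
cv2.imwrite("pics/c2.png",cv2.resize(a[160:280,180:340],None,fx=5,fy=5,interpolation=cv2.INTER_CUBIC))
T=camera_model("top");S=camera_model("scene")
for n,u,v,z in [("rcore",211,186.5,.048),("rcov",201,253.5,.098),("sqb",282,190,.008),("score",352,192,.04),("scov",365,253,.098),("rb",451,247,.008),("spool",426,186,.05)]:
    p=back(T,u,v,z);print(n,p.round(4),"scene px",proj(S,p).round(1),"reach",np.hypot(*p[:2]).round(3))
E
```

```text
rcore [0.6042 0.2882 0.048 ] scene px [410.9 153.8] reach 0.669
rcov [0.4342 0.2991 0.098 ] scene px [372.2  99.6] reach 0.527
sqb [0.5967 0.106  0.008 ] scene px [353.7 196.6] reach 0.606
score [ 0.5875 -0.0821  0.04  ] scene px [291.  227.1] reach 0.593
scov [ 0.4305 -0.1069  0.098 ] scene px [242.2 174.6] reach 0.444
rb [ 0.4367 -0.3548  0.008 ] scene px [158.8 251.4] reach 0.563
spool [ 0.6012 -0.278   0.05  ] scene px [222.4 276.4] reach 0.662
```

View pics/c1.png

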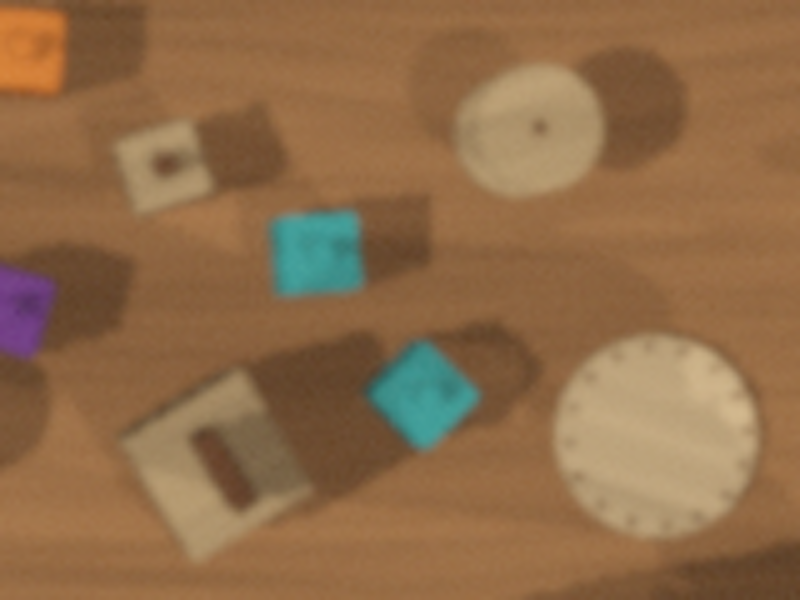

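View pics/c2.png

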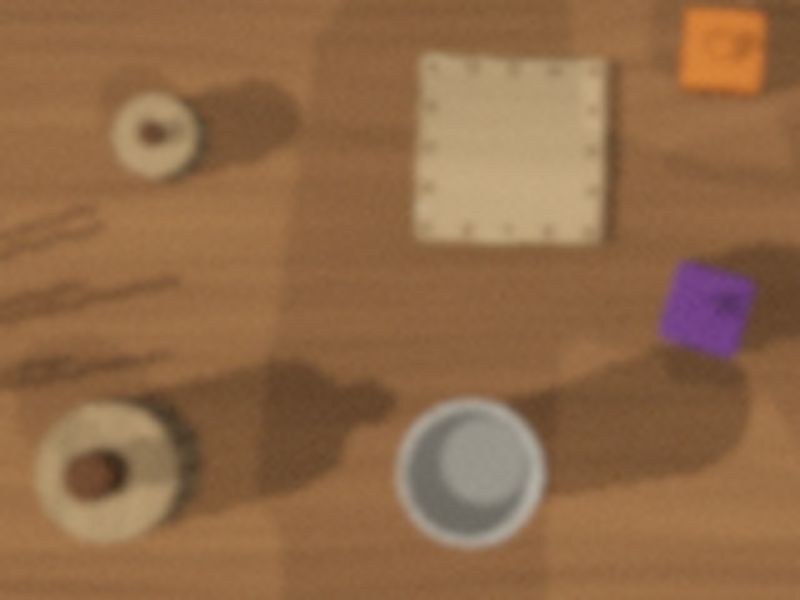

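The crops confirm the pale-wood square core (about 19 px wide, dark stud) at top px (352.5,192.5). The spool at (426,186) has no grooves or handle. Next I'll measure the poses.

```bash
python3 - <<'E'
from h import *
T=camera_model("top")
def b(ox,x,y,z): return back(T,ox+(x+.5)/5-.5,160+(y+.5)/5-.5,z)
def show(n,ps):
    ps=np.array(ps);e=np.roll(ps,-1,0)-ps
    print(n,ps.mean(0).round(4),"edges",np.linalg.norm(e[:,:2],axis=1).round(4),"ang",(np.degrees(np.arctan2(e[:,1],e[:,0]))%90).round(1))
for n,a in dict(rcore_top=(180,156,136,.038),rcore_stud=(180,153,131,.048),rcov_top=(180,110,473,.062),rcov_h=(180,95,475,.098),rboard=(320,657,435,.008),scov_h=(320,225,468,.098),score_stud=(320,166,162,.048),cup=(180,471,472,.085),spool=(320,530,131,.05),purple=(180,708,310,.038),turq1=(320,318,253,.038),turq2=(320,425,395,.038),orange=(180,724,50,.038)).items(): print(n,b(*a).round(4))
show("sboard",[b(180,x,y,.008) for x,y in [(418,53),(610,60),(605,243),(415,242)]])
show("score",[b(320,x,y,.038) for x,y in [(115,143),(192,120),(215,188),(138,213)]])
show("scov",[b(320,x,y,.062) for x,y in [(122,437),(243,369),(312,490),(197,562)]])
E
```

```text
rcore_top [0.6043 0.2912 0.038 ]
rcore_stud [0.6061 0.2903 0.048 ]
rcov_top [0.4296 0.3074 0.062 ]
rcov_h [0.4316 0.305  0.098 ]
rboard [ 0.4378 -0.3549  0.008 ]
scov_h [ 0.43   -0.1059  0.098 ]
score_stud [ 0.5869 -0.0835  0.048 ]
cup [0.4297 0.1213 0.085 ]
spool [ 0.6018 -0.277   0.05  ]
purple [5.097e-01 5.000e-04 3.800e-02]
turq1 [ 0.5384 -0.165   0.038 ]
turq2 [ 0.4624 -0.2207  0.038 ]
orange [ 0.6481 -0.0093  0.038 ]
sboard [0.5982 0.106  0.008 ] edges [0.1048 0.1002 0.1031 0.1032] ang [87.5 88.1 89.2 89. ]
score [ 0.5855 -0.0839  0.038 ] edges [0.043  0.0383 0.0433 0.0393] ang [16.2 17.9 17.5 17.5]
scov [ 0.429  -0.1072  0.062 ] edges [0.072  0.0718 0.0702 0.0749] ang [28.5 29.  31.  30.4]
```

Sizes and reach agree. I'll go in the order asked, starting with the round core.

Request:
step_arm(
  increments=[0.1, -0.72, -0.64, 0, 0, 0.2, -1.44, -1.28, 0, 0, 0.3, -2.16, -1.92, 0, 0, 0.4, -2.88, -2.56, 0, 0, 0.5, -3.6, -3.2, 0, 0],
)

```text
t: 0.78
tcp_pos: [0.2949, -0.3404, 0.2008]
tool_rot: [0.701, 0.096, -0.701, 0.095]
force: [1.1, -0.7, -0.1]
finger_gap: 0.999
```

Request:
step_arm(
  increments=[0, -0.72, -0.64, 0, 0, 0, -1.44, -1.28, 0, 0, 0, -2.16, -1.92, 0, 0, 0, -2.88, -2.56, 0, 0, 0, -3.6, -3.2, 0, 0],
)

```text
t: 1.4
tcp_pos: [0.423, -0.0794, 0.2013]
tool_rot: [0.701, 0.096, -0.7, 0.095]
force: [-0.0, -0.8, -0.8]
finger_gap: 1.0
```

Request:
step_arm(
  increments=[0, -0.72, -0.64, 0, 0, 0, -1.44, -1.28, 0, 0, 0, -2.16, -1.92, 0, 0, 0, -2.88, -2.56, 0, 0, 0, -3.6, -3.2, 0, 0],
)

```text
t: 2.02
tcp_pos: [0.551, 0.1819, 0.2016]
tool_rot: [0.701, 0.096, -0.7, 0.095]
force: [1.3, -1.1, 0.7]
finger_gap: 0.999
```

```bash
cat >> h.py <<'E'
def st():
    s=sense();R=Ro.from_quat(s["tool_rot"]).as_matrix()
    print("t %.2f tcp %s yaw_y %.2f gap %.3f F %s tilt %.2f"%(s["t"],s["tcp_pos"].round(4),np.degrees(np.arctan2(R[1,1],R[0,1])),s["finger_gap"],s["force"].round(1),np.degrees(np.arccos(-R[2,0]))));return s
E
python3 -c "
from h import *
st();m=camera_model('wrist');print('cam',-m['R'].T@m['t']);print(tool([.605,.2905,.15]).round(2))"
```

```text
t 2.02 tcp [0.551  0.1819 0.2016] yaw_y -74.51 gap 0.999 F [ 1.3 -1.1  0.7] tilt 0.07
cam [0.61822278 0.20028495 0.34474183]
[ 0.86 -1.5  -1.35]
```

Request:
step_arm(
  increments=[0.2, -0.5, -0.45, 0, 0, 0.5, -1.0, -0.9, 0, 0, 0.86, -1.5, -1.35, 0, 0, 0.86, -1.5, -1.35, 0, 0, 0.86, -1.5, -1.35, 0, 0],
)

```text
t: 2.65
tcp_pos: [0.6044, 0.2899, 0.1497]
tool_rot: [-0.7, -0.096, 0.701, -0.095]
force: [-0.4, 0.3, 0.3]
finger_gap: 1.001
```

```bash
python3 -c "
from h import *
st();m=camera_model('wrist');np.save('w1.npy',m,allow_pickle=True);cv2.imwrite('pics/w1.png',snapshot('wrist'))
print(proj(m,[.605,.2905,.048]),proj(m,[.605,.2905,.038]))"
```

```text
t 2.65 tcp [0.6044 0.2899 0.1497] yaw_y -74.49 gap 1.001 F [-0.4  0.3  0.3] tilt 0.05
[312.53359986 195.7919826 ] [312.56165328 192.42557013]
```

View pics/w1.png

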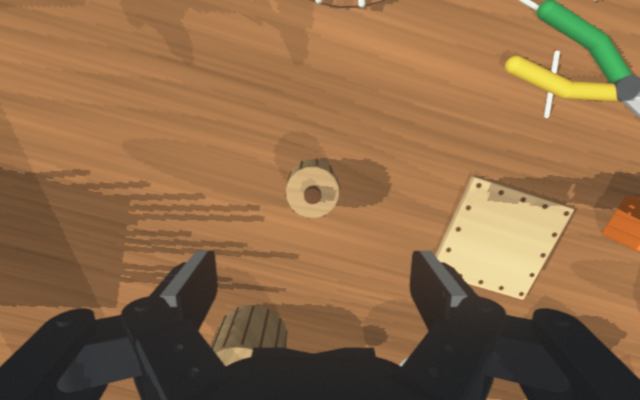

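The round core's stud is at wrist px (314,195), against a predicted (312.5,195.8), so the calibration holds. I'll descend and grip.

Request:
step_arm(
  increments=[0.8, 0, 0, 0, 0, 1.6, 0, 0, 0, 0, 2.2, 0, 0, 0, 0, 2.38, 0, 0, 0, 0, 2.38, 0, 0, 0, 0.3],
  grip_force=40,
)

```text
t: 3.32
tcp_pos: [0.6051, 0.2889, 0.0082]
tool_rot: [0.701, 0.095, -0.701, 0.095]
force: [-0.6, 0.4, 0.2]
finger_gap: 0.818
```

Request:
step_arm(
  increments=[0, 0, 0, 0, 1, 0, 0, 0, 0, 1, 0, 0, 0, 0, 1, 0, 0, 0, 0, 1, 0, 0, 0, 0, 1],
)

```text
t: 3.95
tcp_pos: [0.6069, 0.2893, 0.0108]
tool_rot: [0.702, 0.095, -0.699, 0.095]
force: [0.5, -1.2, 6.5]
finger_gap: 0.5
```

Request:
step_arm(
  increments=[0, 0, 0, 0, 1, -0.3, 0, 0, 0, 1, -0.9, 0, 0, 0, 1, -1.7, 0, 0, 0, 1, -2.5, 0, 0, 0, 1],
)

```text
t: 4.58
tcp_pos: [0.6059, 0.2891, 0.163]
tool_rot: [0.703, 0.095, -0.699, 0.095]
force: [0.6, 0.5, -0.1]
finger_gap: 0.508
```

```bash
python3 -c "
from h import *
st();print(tool([.438,-.355,.16]).round(2))"
```

```text
t 4.58 tcp [0.6059 0.2891 0.163 ] yaw_y -74.58 gap 0.508 F [ 0.6  0.5 -0.1] tilt 0.30
[0.02 9.6  5.55]
```

Request:
step_arm(
  increments=[0, 0.7, 0.4, 0, 1, 0, 1.6, 0.92, 0, 1, 0, 2.5, 1.44, 0, 1, 0, 3.4, 1.96, 0, 1, 0, 4.2, 2.43, 0, 1],
)

```text
t: 5.2
tcp_pos: [0.5318, 0.0055, 0.1633]
tool_rot: [0.703, 0.095, -0.698, 0.095]
force: [0.6, 0.4, -2.1]
finger_gap: 0.502
```

Request:
step_arm(
  increments=[0, 0.85, 0.49, 0, 1, 0, 1.7, 0.98, 0, 1, 0, 2.55, 1.47, 0, 1, 0, 3.4, 1.96, 0, 1, 0, 4.2, 2.43, 0, 1],
)

```text
t: 5.82
tcp_pos: [0.4577, -0.2782, 0.1637]
tool_rot: [0.703, 0.094, -0.698, 0.095]
force: [0.7, -0.1, -0.7]
finger_gap: 0.502
```

```bash
python3 -c "
from h import *
st();m=camera_model('wrist');cv2.imwrite('pics/w2.png',snapshot('wrist'))
print(proj(m,[.4378,-.3549,.008]),tool([.4378,-.3549,.1]).round(2))"
```

```text
t 5.83 tcp [ 0.4577 -0.2782  0.1637] yaw_y -74.60 gap 0.502 F [ 0.7 -0.1 -0.7] tilt 0.44
[383.39532312 221.83762894] [1.07 1.01 0.62]
```

View pics/w2.png

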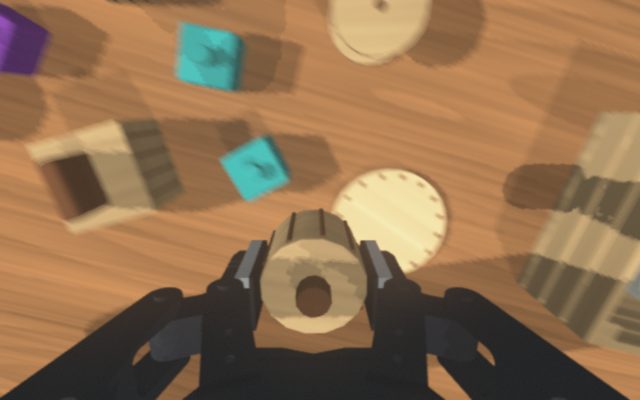

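Request:
step_arm(
  increments=[0.3, 0.5, 0.3, 0, 1, 0.7, 1.01, 0.62, 0, 1, 1.07, 1.01, 0.62, 0, 1, 1.07, 1.01, 0.62, 0, 1, 1.07, 1.01, 0.62, 0, 1],
)

```text
t: 6.5
tcp_pos: [0.4385, -0.3545, 0.1011]
tool_rot: [0.704, 0.09, -0.698, 0.097]
force: [-0.6, -0.5, -0.8]
finger_gap: 0.499
```

```bash
python3 -c "
from h import *
s=st();m=camera_model('wrist');a=snapshot('wrist');cv2.imwrite('pics/w3.png',a)
print(proj(m,[.4378,-.3549,.008]),tool([.4378,-.3549,.02]).round(2))
z=s['tcp_pos'][2]-.0108+.048
print('stud',(back(m,314,296,z)-s['tcp_pos']).round(4))"
```

```text
t 6.50 tcp [ 0.4385 -0.3545  0.1011] yaw_y -74.76 gap 0.499 F [-0.6 -0.5 -0.8] tilt 0.74
[312.02850916 201.78411291] [ 1.36 -0.02  0.03]
stud [0.0012 0.0003 0.0372]
```

View pics/w3.png

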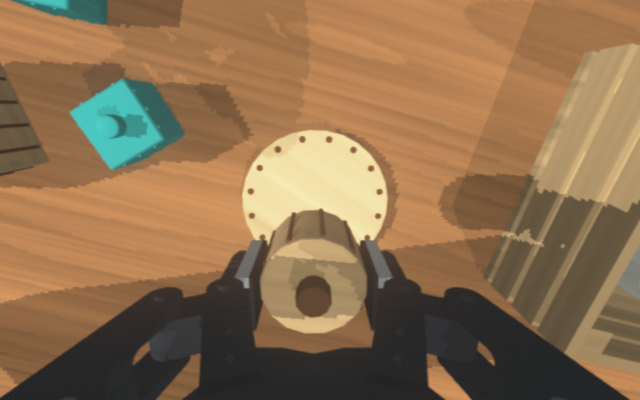

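```bash
python3 -c "
from h import *
m=camera_model('wrist');p=back(m,315,199.5,.008);print(p,tool([p[0]-.0005,p[1],.0195]).round(3));print(Ro.from_quat(sense()['tool_rot']).as_matrix().round(4))"
```

```text
[ 0.44031845 -0.35679223  0.008     ] [1.365 0.024 0.003]
[[ 0.0106  0.2631 -0.9647]
 [-0.0088 -0.9647 -0.2632]
 [-0.9999  0.0113 -0.0079]]
```

Request:
step_arm(
  increments=[0.5, 0.02, 0, 0, 1, 1.0, 0.02, 0, 0, 1, 1.25, 0.02, 0, 0, 1, 1.35, 0.02, 0, 0, 1, 1.35, 0.02, 0, 0, 1],
)

```text
t: 7.18
tcp_pos: [0.4403, -0.3566, 0.0208]
tool_rot: [0.704, 0.09, -0.697, 0.098]
force: [-1.1, 0.2, -0.2]
finger_gap: 0.502
```

```bash
python3 -c "
from h import *
st()"
```

```text
t 7.17 tcp [ 0.4403 -0.3566  0.0208] yaw_y -74.72 gap 0.502 F [-1.1  0.2 -0.2] tilt 0.83
```

Request:
step_arm(
  increments=[0.02, -0.01, 0.02, 0, 1, 0.03, -0.01, 0.02, 0, 1, 0.03, -0.01, 0.02, 0, 1, 0.03, -0.01, 0.02, 0, 0.45, 0.03, -0.01, 0.02, 0, 0.3],
)

```text
t: 7.8
tcp_pos: [0.4391, -0.3565, 0.0191]
tool_rot: [0.704, 0.09, -0.697, 0.098]
force: [0.2, 1.4, -1.1]
finger_gap: 0.7
```

Request:
step_arm(
  increments=[0, 0, 0, 0, 0, 0, 0, 0, 0, 0, -0.3, 0, 0, 0, 0, -1.0, 0, 0, 0, 0, -1.8, 0, 0, 0, 0],
)

```text
t: 8.43
tcp_pos: [0.4375, -0.3552, 0.1287]
tool_rot: [0.704, 0.09, -0.697, 0.098]
force: [0.5, -0.7, -1.3]
finger_gap: 0.996
```

Request:
step_arm(
  increments=[-0.5, 0, 0, 0, 0, -0.7, 0, 0, 0, 0, -0.7, 0, 0, 0, 0, -0.7, 0, 0, 0, 0, -0.7, 0, 0, 0, 0],
)

```text
t: 9.05
tcp_pos: [0.4365, -0.3541, 0.1692]
tool_rot: [0.704, 0.091, -0.698, 0.097]
force: [-0.2, 0.4, 0.0]
finger_gap: 1.006
```

```bash
python3 -c "
from h import *
st();m=camera_model('wrist');a=snapshot('wrist')[60:360,170:470];cv2.imwrite('pics/w4.png',cv2.resize(a,None,fx=2,fy=2))
print(proj(m,[.439,-.356,.008]),proj(m,[.439,-.356,.056]))
print('to cover',tool([.4306,.306,.2]).round(2))"
```

```text
t 9.05 tcp [ 0.4365 -0.3541  0.1692] yaw_y -74.73 gap 1.006 F [-0.2  0.4  0. ] tilt 0.62
[314.2539167 178.7681838] [314.94710094 191.45150703]
to cover [ -0.59 -10.64  -2.81]
```

View pics/w4.png

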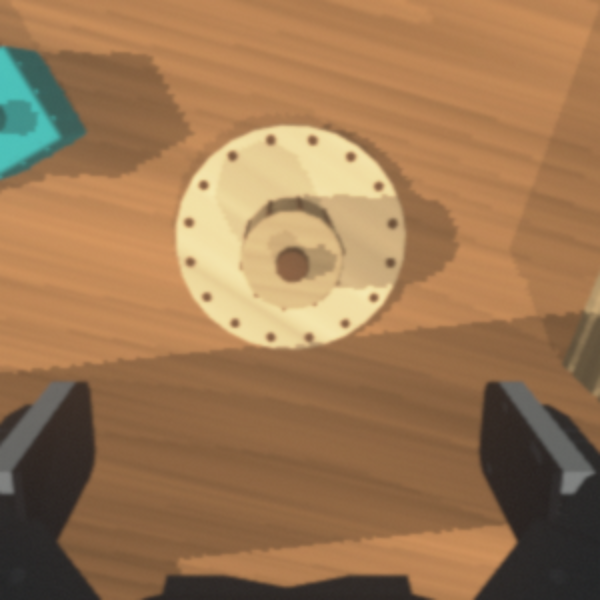

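The round core stands centred on its board: stud at raw (316,192), against (315,191.5) predicted for the board's centre. Now the round cover.

Request:
step_arm(
  increments=[-0.1, -0.9, -0.24, 0, 0, -0.2, -1.8, -0.48, 0, 0, -0.3, -2.7, -0.72, 0, 0, -0.4, -3.6, -0.96, 0, 0, -0.5, -4.5, -1.2, 0, 0],
)

```text
t: 9.72
tcp_pos: [0.4343, -0.0729, 0.1971]
tool_rot: [0.703, 0.091, -0.698, 0.096]
force: [1.2, -0.5, 0.0]
finger_gap: 0.997
```

Request:
step_arm(
  increments=[0, -0.9, -0.24, 0, 0, 0, -1.8, -0.48, 0, 0, 0, -2.7, -0.72, 0, 0, 0, -3.6, -0.96, 0, 0, 0, -4.5, -1.2, 0, 0],
)

```text
t: 10.35
tcp_pos: [0.4326, 0.2083, 0.1948]
tool_rot: [0.703, 0.091, -0.699, 0.096]
force: [1.3, -0.1, -0.3]
finger_gap: 0.999
```

```bash
python3 -c "
from h import *
st();print('to cover',tool([.4306,.306,.2]).round(2))"
```

```text
t 10.35 tcp [0.4326 0.2083 0.1948] yaw_y -74.77 gap 0.999 F [ 1.3 -0.1 -0.3] tilt 0.57
to cover [-0.1  -1.58 -0.4 ]
```

Request:
step_arm(
  increments=[-0.1, -0.8, -0.2, 0, 0, -0.1, -1.58, -0.4, 0, 0, -0.1, -1.58, -0.4, 0, 0, -0.1, -1.58, -0.4, 0, 0, -0.1, -1.58, -0.4, 0, 0],
)

```text
t: 10.98
tcp_pos: [0.4306, 0.3048, 0.1997]
tool_rot: [0.703, 0.09, -0.699, 0.096]
force: [0.3, 0.5, -0.1]
finger_gap: 0.999
```

```bash
python3 -c "
from h import *
st();m=camera_model('wrist');a=snapshot('wrist');cv2.imwrite('pics/w5.png',a)
print(proj(m,[.4306,.306,.098]),proj(m,[.4306,.306,.062]))
print('to cover',tool([.4306,.306,.079]).round(2))
import json;json.dump({k:np.array(v).tolist() for k,v in m.items()},open('w5.json','w'))"
```

```text
t 10.97 tcp [0.4306 0.3048 0.1997] yaw_y -74.86 gap 0.999 F [ 0.3  0.5 -0.1] tilt 0.55
[310.43293193 196.90820716] [310.40524515 185.90367071]
to cover [ 2.01 -0.04  0.01]
```

View pics/w5.png

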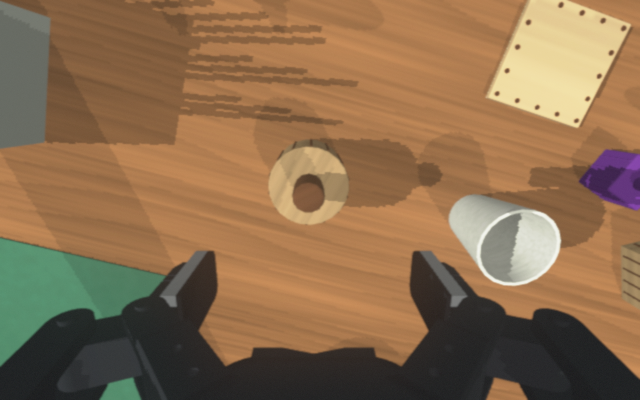

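The round cover's disc is at (308.5,185) and its handle at (309,197), within about 1 mm of the estimate. Descending onto the handle.

Request:
step_arm(
  increments=[0.7, -0.04, 0.01, 0, 0, 1.4, -0.04, 0.02, 0, 0, 1.8, -0.04, 0.02, 0, 0.2, 1.98, -0.04, 0.02, 0, 0.4, 1.98, -0.04, 0.02, 0, 0.5],
)

```text
t: 11.65
tcp_pos: [0.4299, 0.3053, 0.0808]
tool_rot: [0.703, 0.09, -0.699, 0.096]
force: [0.4, -0.5, -0.1]
finger_gap: 0.499
```

Request:
step_arm(
  increments=[0, 0, 0, 0, 0.7, 0, 0, 0, 0, 1, 0, 0, 0, 0, 1, 0, 0, 0, 0, 1, 0, 0, 0, 0, 1],
)

```text
t: 12.28
tcp_pos: [0.4307, 0.3059, 0.0818]
tool_rot: [0.703, 0.09, -0.699, 0.095]
force: [-0.8, 1.7, 5.1]
finger_gap: 0.286
```

```bash
python3 -c "
from h import *
st()"
```

```text
t 12.28 tcp [0.4307 0.3059 0.0818] yaw_y -74.93 gap 0.286 F [-0.8  1.7  5.1] tilt 0.58
```

Request:
step_arm(
  increments=[-0.2, 0, 0, 0, 1, -0.7, 0, 0, 0, 1, -1.4, 0, 0, 0, 1, -2.1, 0, 0, 0, 1, -2.3, 0, 0, 0, 1],
)

```text
t: 12.9
tcp_pos: [0.4306, 0.3072, 0.2225]
tool_rot: [0.705, 0.091, -0.697, 0.095]
force: [0.9, 0.5, -1.9]
finger_gap: 0.285
```

```bash
python3 -c "
from h import *
st();print(tool([.439,-.357,.215]).round(2))"
```

```text
t 12.90 tcp [0.4306 0.3072 0.2225] yaw_y -74.92 gap 0.285 F [ 0.9  0.5 -1.9] tilt 0.77
[ 0.18 10.72  2.75]
```

Request:
step_arm(
  increments=[0, 0.7, 0.18, 0, 1, 0, 1.5, 0.39, 0, 1, 0, 2.4, 0.62, 0, 1, 0, 3.3, 0.85, 0, 1, 0, 4.2, 1.08, 0, 1],
)

```text
t: 13.52
tcp_pos: [0.4324, 0.0455, 0.2228]
tool_rot: [0.704, 0.091, -0.698, 0.095]
force: [1.2, -0.5, -1.7]
finger_gap: 0.288
```

Request:
step_arm(
  increments=[0, 0.9, 0.23, 0, 1, 0, 1.8, 0.46, 0, 1, 0, 2.7, 0.69, 0, 1, 0, 3.6, 0.92, 0, 1, 0, 4.4, 1.13, 0, 1],
)

```text
t: 14.15
tcp_pos: [0.4346, -0.2286, 0.2229]
tool_rot: [0.704, 0.091, -0.698, 0.094]
force: [1.0, -0.2, -1.4]
finger_gap: 0.281
```

```bash
python3 -c "
from h import *
st();print(tool([.439,-.357,.19]).round(2))"
```

```text
t 14.15 tcp [ 0.4346 -0.2286  0.2229] yaw_y -74.95 gap 0.281 F [ 1.  -0.2 -1.4] tilt 0.50
[0.55 2.08 0.49]
```

Request:
step_arm(
  increments=[0.1, 0.8, 0.2, 0, 1, 0.2, 1.6, 0.4, 0, 1, 0.5, 2.08, 0.49, 0, 1, 0.5, 2.08, 0.49, 0, 1, 0.5, 2.08, 0.49, 0, 1],
)

```text
t: 14.78
tcp_pos: [0.438, -0.3554, 0.1922]
tool_rot: [0.703, 0.092, -0.699, 0.093]
force: [0.2, -0.3, -2.2]
finger_gap: 0.287
```

```bash
python3 -c "
from h import *
s=st();m=camera_model('wrist');a=snapshot('wrist')[80:380,150:470];cv2.imwrite('pics/w6.png',cv2.resize(a,None,fx=2,fy=2))
print(tool([.439,-.357,.09]).round(2),proj(m,[.439,-.357,.008]))
p=s['tcp_pos'];print('handle top pred',proj(m,p+[0,0,.016]),'covertop',proj(m,p+[0,0,-.02]))"
```

```text
t 14.78 tcp [ 0.438  -0.3554  0.1922] yaw_y -74.96 gap 0.287 F [ 0.2 -0.3 -2.2] tilt 0.35
[1.71 0.03 0.01] [314.66566432 175.14347465]
handle top pred [313.0970515  271.13883377] covertop [313.03207201 238.57682532]
```

View pics/w6.png

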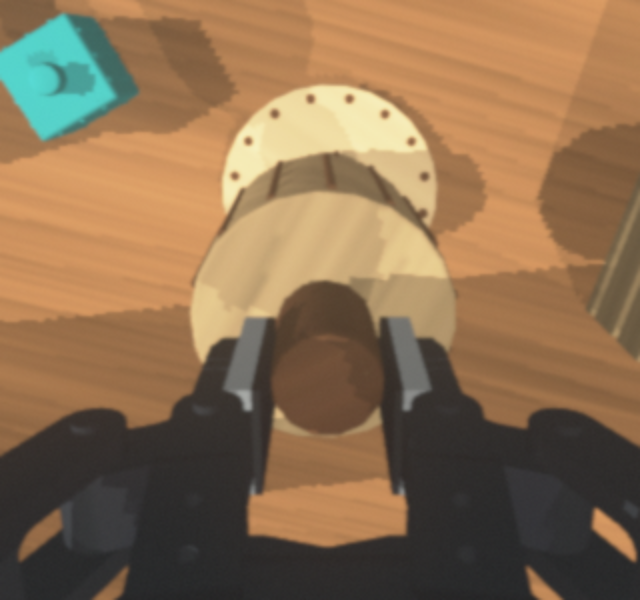

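Cover and board line up: handle at (314,271.5) against (313,271) predicted, board centre x 314.5 against 314.7. Lowering.

Request:
step_arm(
  increments=[0.5, 0.03, 0.01, 0, 1, 1.0, 0.03, 0.01, 0, 1, 1.4, 0.03, 0.01, 0, 1, 1.6, 0.03, 0.01, 0, 1, 1.68, 0.03, 0.01, 0, 1],
)

```text
t: 15.45
tcp_pos: [0.4391, -0.3565, 0.092]
tool_rot: [0.703, 0.093, -0.699, 0.094]
force: [-0.6, 0.4, -1.4]
finger_gap: 0.284
```

Request:
step_arm(
  increments=[0.01, 0, 0, 0, 1, 0.03, 0, 0, 0, 1, 0.03, 0, 0, 0, 1, 0.03, 0, 0, 0, 1, 0.03, 0, 0, 0, 1],
)

```text
t: 16.08
tcp_pos: [0.4392, -0.3566, 0.0904]
tool_rot: [0.703, 0.093, -0.699, 0.094]
force: [1.0, 0.9, -0.9]
finger_gap: 0.282
```

```bash
python3 -c "
from h import *
st()"
```

```text
t 16.07 tcp [ 0.4392 -0.3566  0.0904] yaw_y -74.87 gap 0.282 F [ 1.   0.9 -0.9] tilt 0.40
```

Request:
step_arm(
  increments=[0.02, 0, 0, 0, 1, 0.02, 0, 0, 0, 0.8, 0.01, 0, 0, 0, 0.5, 0, 0, 0, 0, 0.2, 0, 0, 0, 0, 0],
)

```text
t: 16.7
tcp_pos: [0.4392, -0.3568, 0.0903]
tool_rot: [0.703, 0.092, -0.699, 0.094]
force: [-0.6, 0.4, -0.0]
finger_gap: 0.902
```

Request:
step_arm(
  increments=[-0.3, 0, 0, 0, 0, -1, 0, 0, 0, 0, -1.6, 0, 0, 0, 0, -1.8, 0, 0, 0, 0, -1.8, 0, 0, 0, 0],
)

```text
t: 17.32
tcp_pos: [0.4385, -0.3568, 0.1986]
tool_rot: [0.704, 0.092, -0.698, 0.094]
force: [-0.5, 0.0, 0.0]
finger_gap: 0.996
```

```bash
python3 -c "
from h import *
st();m=camera_model('wrist');a=snapshot('wrist')[60:360,170:470];cv2.imwrite('pics/w7.png',cv2.resize(a,None,fx=2,fy=2))
print([proj(m,[.439,-.357,z]).round(1) for z in (.008,.07,.106)])
print(tool([.5865,-.0837,.15]).round(2))"
```

```text
t 17.32 tcp [ 0.4385 -0.3568  0.1986] yaw_y -74.87 gap 0.996 F [-0.5  0.   0. ] tilt 0.45
[array([312.7, 174.2]), array([312.9, 188.7]), array([313. , 200.4])]
[ 0.81 -3.74 -3.57]
```

View pics/w7.png

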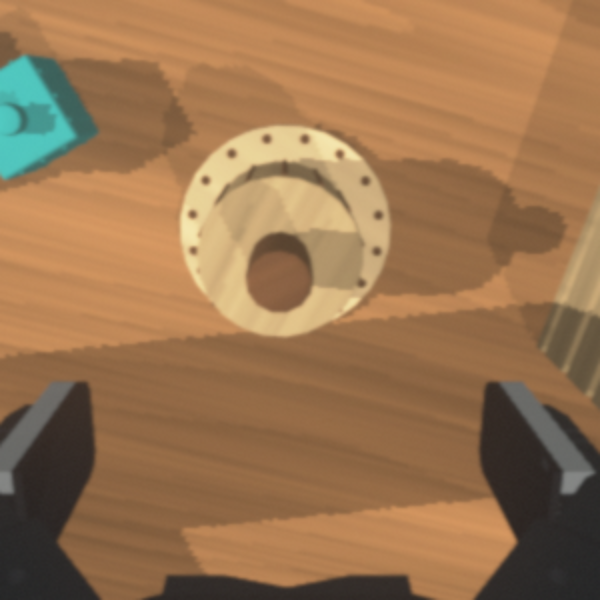

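The round cover stands flat and centred. Its handle is at raw (310,200), against (313,200) predicted. Next the square core.

Request:
step_arm(
  increments=[0, -0.6, -0.6, -0.2, 0, 0, -1.3, -1.25, -0.47, 0, 0.2, -2.0, -1.9, -0.47, 0, 0.4, -2.65, -2.53, -0.47, 0, 0.6, -3.3, -3.15, -0.47, 0],
)

```text
t: 18.0
tcp_pos: [0.5687, -0.1138, 0.16]
tool_rot: [0.7, 0.108, -0.698, 0.107]
force: [0.8, -0.5, 0.1]
finger_gap: 0.997
```

```bash
python3 -c "
from h import *
st();print(tool([.5865,-.0837,.15]).round(2))"
```

```text
t 18.00 tcp [ 0.5687 -0.1138  0.16  ] yaw_y -72.53 gap 0.997 F [ 0.8 -0.5  0.1] tilt 0.18
[ 0.17 -0.39 -0.43]
```

Request:
step_arm(
  increments=[0.17, -0.39, -0.43, 0, 0, 0.17, -0.39, -0.43, 0, 0, 0.17, -0.39, -0.43, 0, 0, 0.17, -0.39, -0.43, 0, 0, 0.17, -0.39, -0.43, 0, 0],
)

```text
t: 18.62
tcp_pos: [0.586, -0.0849, 0.1501]
tool_rot: [0.7, 0.107, -0.698, 0.106]
force: [-0.2, -0.2, -0.6]
finger_gap: 1.003
```

```bash
python3 -c "
from h import *
import json
st();m=camera_model('wrist');a=snapshot('wrist')[70:350,150:470];cv2.imwrite('pics/w8.png',cv2.resize(a,None,fx=2.5,fy=2.5)[:600])
print([proj(m,[.5865,-.0837,z]).round(1) for z in (.048,.038)])
json.dump({k:np.array(v).tolist() for k,v in m.items()},open('w8.json','w'))"
```

```text
t 18.62 tcp [ 0.586  -0.0849  0.1501] yaw_y -72.63 gap 1.003 F [-0.2 -0.2 -0.6] tilt 0.19
[array([311.9, 196. ]), array([312. , 192.7])]
```

View pics/w8.png

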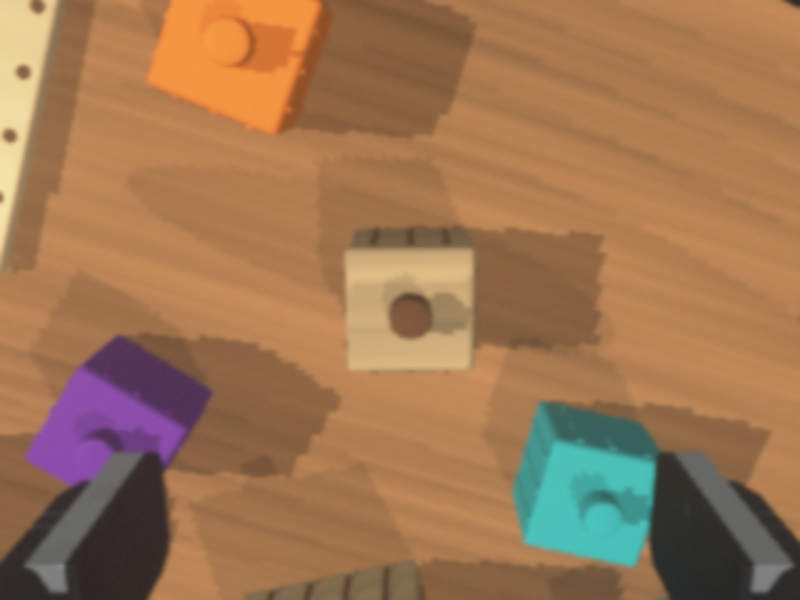

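The pale core is aligned with the jaws (sides upright in the crop, stud at raw (314,197)). The jaw paths clear the purple and turquoise blocks. Gripping.

Request:
step_arm(
  increments=[0.8, 0, -0.01, 0, 0, 1.6, 0, -0.01, 0, 0, 2.1, 0, -0.01, 0, 0, 2.29, 0, -0.01, 0, 0, 2.29, 0, -0.01, 0, 0.3],
)

```text
t: 19.3
tcp_pos: [0.5871, -0.0847, 0.0127]
tool_rot: [0.7, 0.107, -0.698, 0.106]
force: [-0.5, 0.1, -0.3]
finger_gap: 0.814
```

Request:
step_arm(
  increments=[0, 0, 0, 0, 1, 0, 0, 0, 0, 1, 0, 0, 0, 0, 1, 0, 0, 0, 0, 1, 0, 0, 0, 0, 1],
)

```text
t: 19.92
tcp_pos: [0.5884, -0.0852, 0.0144]
tool_rot: [0.701, 0.106, -0.697, 0.107]
force: [0.3, -0.3, 6.3]
finger_gap: 0.485
```

Request:
step_arm(
  increments=[0, 0, 0, 0, 1, -0.3, 0, 0, 0, 1, -0.9, 0, 0, 0, 1, -1.7, 0, 0, 0, 1, -2.2, 0, 0, 0, 1],
)

```text
t: 20.55
tcp_pos: [0.5882, -0.0853, 0.1496]
tool_rot: [0.702, 0.106, -0.696, 0.107]
force: [0.8, 0.1, -1.1]
finger_gap: 0.485
```

```bash
python3 -c "
from h import *
st();print(tool([.598,.106,.13]).round(2))"
```

```text
t 20.55 tcp [ 0.5882 -0.0853  0.1496] yaw_y -72.64 gap 0.485 F [ 0.8  0.1 -1.1] tilt 0.53
[ 0.33 -3.   -1.1 ]
```

Request:
step_arm(
  increments=[-0.2, -0.6, -0.2, 0.8, 1, -0.4, -1.3, -0.45, 1.8, 1, -0.6, -2.0, -0.7, 2.8, 1, -0.8, -2.7, -1.0, 3.8, 1, -0.84, -3.0, -1.1, 3.8, 1],
)

```text
t: 21.18
tcp_pos: [0.5972, 0.1086, 0.2018]
tool_rot: [0.711, -0.009, -0.703, -0.009]
force: [1.0, -0.2, -1.0]
finger_gap: 0.487
```

Request:
step_arm(
  increments=[0, 0, 0, 0, 1, 0, 0, 0, 0, 1, 0, 0, 0, 0, 1, 0, 0, 0, 0, 1, 0, 0, 0, 0, 1],
)

```text
t: 21.8
tcp_pos: [0.5972, 0.1079, 0.2015]
tool_rot: [0.711, -0.01, -0.703, -0.009]
force: [0.0, -0.5, -1.1]
finger_gap: 0.485
```

```bash
python3 -c "
from h import *
import json
st();m=camera_model('wrist');a=snapshot('wrist')[80:320,160:480];cv2.imwrite('pics/w9.png',cv2.resize(a,None,fx=2.5,fy=2.5))
p=sense()['tcp_pos']
print(proj(m,[.598,.106,.008]).round(1),'stud',proj(m,p+[0,0,.0336]).round(1))
json.dump({k:np.array(v).tolist() for k,v in m.items()},open('w9.json','w'))"
```

```text
t 21.80 tcp [0.5972 0.1079 0.2015] yaw_y -91.52 gap 0.485 F [ 0.  -0.5 -1.1] tilt 0.65
[314.7 174.1] stud [312.3 293.4]
```

View pics/w9.png

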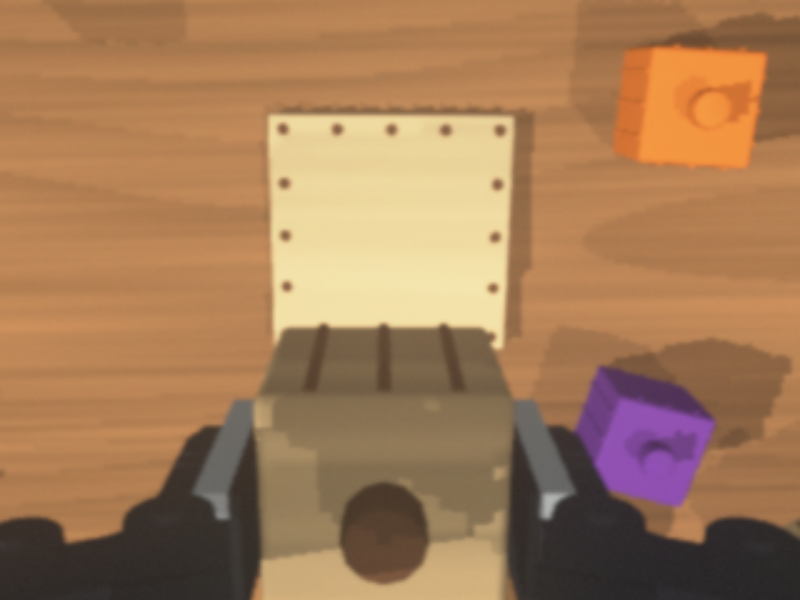

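```bash
python3 -c "
from h import *
import json
m=json.load(open('w9.json'))
b=lambda x,y:back(m,160+(x+.5)/2.5-.5,80+(y+.5)/2.5-.5,.008)
A,B,C=b(269,115),b(514,116),b(501,348)
ang=lambda d:np.degrees(np.arctan2(d[1],d[0]))
print(A,B,C,np.linalg.norm(A-B),np.linalg.norm(B-C),'ang',ang(B-A),ang(C-B)%180)
p=(A+C)/2;mid=(A+B)/2;d=(B-A)/np.linalg.norm(B-A);q=mid+.05*np.array([d[1],-d[0],0]);print('centre',p.round(4),q.round(4));q[2]=.0240;print(tool(q).round(3), tool([.598,.106,.024]).round(3))
s=sense();z=s['tcp_pos'][2]+.0336;print('stud-tcp',(back(m,314,293.2,z)-s['tcp_pos']).round(4))"
```

```text
[0.6490331  0.15260794 0.008     ] [0.64594713 0.0536277  0.008     ] [0.54695464 0.05779366 0.008     ] 0.09902833641532732 0.09908010444038977 ang -91.78576921842884 177.59020761279973
centre [0.598  0.1052 0.008 ] [0.5975 0.1047 0.008 ]
[2.96  0.055 0.029] [2.96  0.033 0.021]
stud-tcp [ 0.     -0.0006  0.0336]
```

Board corners give 99 mm edges, centre (0.598, 0.105), yaw about −92°. Lowering the core.

Request:
step_arm(
  increments=[0.7, 0.04, 0.02, 0.1, 1, 1.5, 0.04, 0.02, 0.1, 1, 2.3, 0.04, 0.02, 0.1, 1, 2.8, 0.04, 0.02, 0.1, 1, 2.94, 0.04, 0.02, 0.1, 1],
)

```text
t: 22.48
tcp_pos: [0.5967, 0.1055, 0.023]
tool_rot: [0.71, -0.013, -0.704, -0.012]
force: [-0.5, 0.3, -0.1]
finger_gap: 0.485
```

```bash
python3 -c "
from h import *
st();print(tool([.598,.1055,.022]).round(3))"
```

```text
t 22.48 tcp [0.5967 0.1055 0.023 ] yaw_y -92.01 gap 0.485 F [-0.5  0.3 -0.1] tilt 0.42
[ 0.017 -0.001 -0.022]
```

Request:
step_arm(
  increments=[0.01, 0, -0.02, 0, 1, 0.03, 0, -0.02, 0, 1, 0.03, 0, -0.02, 0, 0.8, 0.03, 0, -0.02, 0, 0.5, 0.03, 0, -0.02, 0, 0.3],
)

```text
t: 23.1
tcp_pos: [0.5982, 0.1055, 0.0219]
tool_rot: [0.71, -0.013, -0.704, -0.012]
force: [-0.1, 0.5, 1.1]
finger_gap: 0.69
```

Request:
step_arm(
  increments=[0, 0, 0, 0, 0, 0, 0, 0, 0, 0, -0.3, 0, 0, 0, 0, -1.0, 0, 0, 0, 0, -1.8, 0, 0, 0, 0],
)

```text
t: 23.72
tcp_pos: [0.5969, 0.1055, 0.1314]
tool_rot: [0.71, -0.013, -0.704, -0.012]
force: [1.1, 0.0, 0.3]
finger_gap: 1.0
```

Request:
step_arm(
  increments=[-0.6, 0, 0, 0, 0, -1.2, 0, 0, 0, 0, -1.2, 0, 0, 0, 0, -1.2, 0, 0, 0, 0, -1.2, 0, 0, 0, 0],
)

```text
t: 24.35
tcp_pos: [0.5953, 0.1055, 0.2022]
tool_rot: [0.709, -0.013, -0.705, -0.012]
force: [-0.5, 0.2, 0.2]
finger_gap: 0.997
```

```bash
python3 -c "
from h import *
st();m=camera_model('wrist');a=snapshot('wrist')[60:300,160:480];cv2.imwrite('pics/w10.png',cv2.resize(a,None,fx=2.5,fy=2.5))
print([proj(m,[.598,.1055,z]).round(1) for z in (.008,.046,.056)])
import json;json.dump({k:np.array(v).tolist() for k,v in m.items()},open('w10.json','w'))
print('to scov',tool([.4295,-.1065,.2]).round(2))"
```

```text
t 24.35 tcp [0.5953 0.1055 0.2022] yaw_y -92.02 gap 0.997 F [-0.5  0.2  0.2] tilt 0.26
[array([312.9, 171. ]), array([312.8, 178.8]), array([312.8, 181.2])]
to scov [0.02 3.63 2.64]
```

View pics/w10.png

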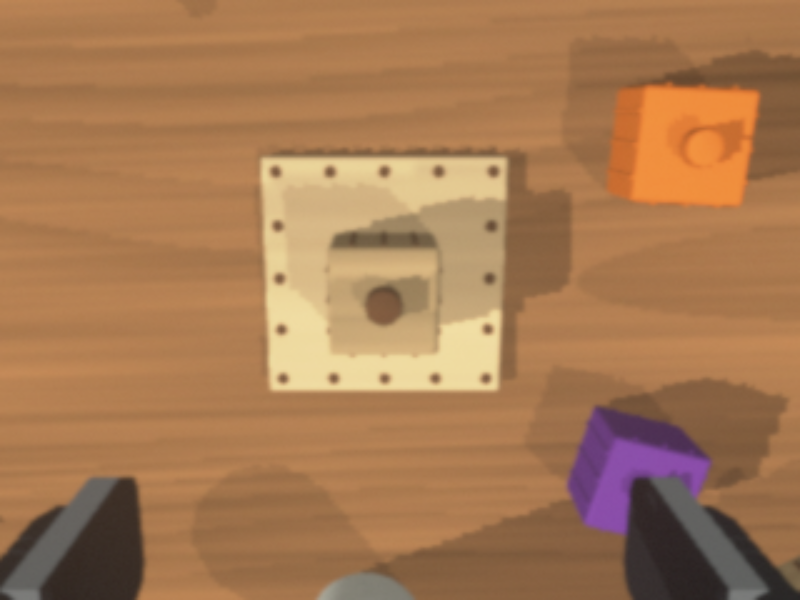

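The square core is centred and lined up: stud at raw (313.6,182), board centre x 313.6, sides parallel. Next the square cover.

Request:
step_arm(
  increments=[0, 0.7, 0.5, -1.3, 0, 0, 1.5, 1.1, -2.7, 0, 0, 2.3, 1.7, -4.2, 0, 0, 3.0, 2.2, -5.6, 0, 0, 3.6, 2.6, -6.34, 0],
)

```text
t: 25.02
tcp_pos: [0.4301, -0.1059, 0.2007]
tool_rot: [0.684, 0.182, -0.682, 0.182]
force: [-0.7, -1.2, 0.3]
finger_gap: 0.999
```

Request:
step_arm(
  increments=[0, 0, 0, 0, 0, 0, 0, 0, 0, 0, 0, 0, 0, 0, 0, 0, 0, 0, 0, 0, 0, 0, 0, 0, 0],
)

```text
t: 25.65
tcp_pos: [0.4304, -0.1053, 0.2007]
tool_rot: [0.684, 0.182, -0.682, 0.182]
force: [-0.8, -0.4, -0.2]
finger_gap: 1.0
```

```bash
python3 -c "
from h import *
st();m=camera_model('wrist');a=snapshot('wrist')[80:320,160:480];cv2.imwrite('pics/w11.png',cv2.resize(a,None,fx=2.5,fy=2.5))
print([proj(m,[.4295,-.1065,z]).round(1) for z in (.062,.098)])
import json;json.dump({k:np.array(v).tolist() for k,v in m.items()},open('w11.json','w'))
print('to scov',tool([.4295,-.1065,.08]).round(2))"
```

```text
t 25.65 tcp [ 0.4304 -0.1053  0.2007] yaw_y -60.13 gap 1.000 F [-0.8 -0.4 -0.2] tilt 0.15
[array([313.7, 187.2]), array([313.8, 198.4])]
to scov [2.01 0.01 0.03]
```

View pics/w11.png

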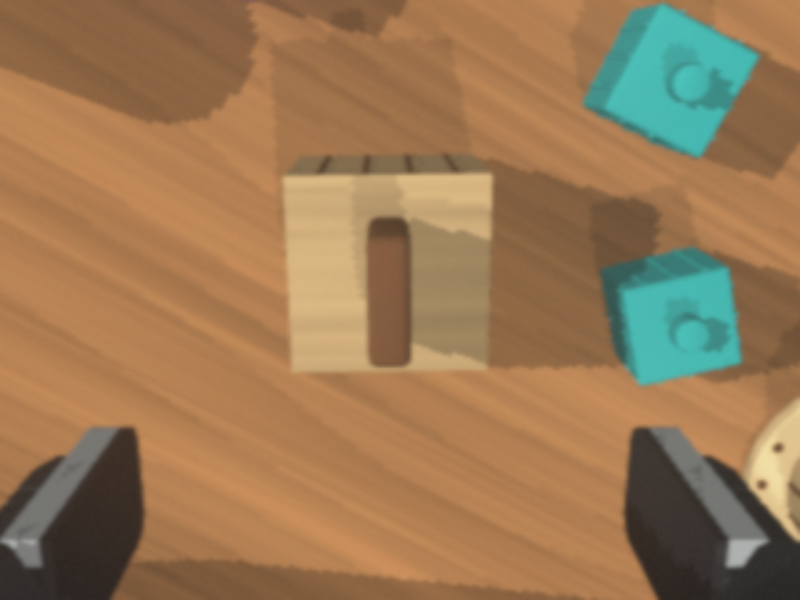

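The cover's bar lies between the jaws (centre raw (315.5,199), squareness within about 1°), 1–2 mm to the right. Descending with that correction.

Request:
step_arm(
  increments=[0.7, 0.03, 0.03, 0, 0, 1.4, 0.03, 0.04, 0, 0, 1.8, 0.03, 0.04, 0, 0.2, 1.98, 0.03, 0.04, 0, 0.4, 1.98, 0.03, 0.04, 0, 0.5],
)

```text
t: 26.32
tcp_pos: [0.4295, -0.108, 0.0816]
tool_rot: [0.684, 0.182, -0.683, 0.182]
force: [-0.1, 0.5, -0.7]
finger_gap: 0.5
```

Request:
step_arm(
  increments=[0, 0, 0, 0, 0.7, 0, 0, 0, 0, 1, 0, 0, 0, 0, 1, 0, 0, 0, 0, 1, 0, 0, 0, 0, 1],
)

```text
t: 26.95
tcp_pos: [0.43, -0.1082, 0.0824]
tool_rot: [0.684, 0.182, -0.682, 0.183]
force: [0.1, 1.2, 6.5]
finger_gap: 0.155
```

Request:
step_arm(
  increments=[0, 0, 0, 0, 1, -0.5, 0, 0, 0, 1, -1.2, 0, 0, 0, 1, -2.0, 0, 0, 0, 1, -2.3, 0, 0, 0, 1],
)

```text
t: 27.58
tcp_pos: [0.4303, -0.1086, 0.2228]
tool_rot: [0.685, 0.181, -0.681, 0.184]
force: [0.0, -0.5, -2.1]
finger_gap: 0.152
```

```bash
python3 -c "
from h import *
st();print(tool([.598,.105,.215]).round(2))"
```

```text
t 27.57 tcp [ 0.4303 -0.1086  0.2228] yaw_y -60.13 gap 0.152 F [ 0.  -0.5 -2.1] tilt 0.43
[ 0.14 -1.7  -4.2 ]
```

Request:
step_arm(
  increments=[0, -0.3, -0.7, 1.1, 1, 0, -0.6, -1.5, 2.4, 1, 0, -0.95, -2.35, 3.8, 1, 0, -1.3, -3.2, 5.1, 1, 0.14, -1.6, -4.0, 6.38, 1],
)

```text
t: 28.2
tcp_pos: [0.5916, 0.0958, 0.215]
tool_rot: [0.71, -0.014, -0.704, -0.013]
force: [0.9, -0.5, -1.5]
finger_gap: 0.15
```

```bash
python3 -c "
from h import *
st();print(tool([.598,.105,.195]).round(2))"
```

```text
t 28.20 tcp [0.5916 0.0958 0.215 ] yaw_y -92.21 gap 0.150 F [ 0.9 -0.5 -1.5] tilt 0.45
[ 0.33 -0.16 -0.1 ]
```

Request:
step_arm(
  increments=[0.3, -0.15, -0.1, 0, 1, 0.3, -0.15, -0.1, 0, 1, 0.3, -0.15, -0.1, 0, 1, 0.3, -0.15, -0.1, 0, 1, 0.3, -0.15, -0.1, 0, 1],
)

```text
t: 28.82
tcp_pos: [0.598, 0.1036, 0.1977]
tool_rot: [0.71, -0.015, -0.704, -0.013]
force: [0.8, 0.5, -1.3]
finger_gap: 0.15
```

```bash
python3 -c "
from h import *
st();m=camera_model('wrist');a=snapshot('wrist')[80:320,160:480];cv2.imwrite('pics/w12.png',cv2.resize(a,None,fx=2.5,fy=2.5))
p=sense()['tcp_pos']
print('board',proj(m,[.598,.105,.008]).round(1),'handle',proj(m,p+[0,0,.0156]).round(1),'covtop',proj(m,p-[0,0,.0204]).round(1))
import json;json.dump({k:np.array(v).tolist() for k,v in m.items()},open('w12.json','w'))
print(tool([.598,.105,.091]).round(3))"
```

```text
t 28.82 tcp [0.598  0.1036 0.1977] yaw_y -92.28 gap 0.150 F [ 0.8  0.5 -1.3] tilt 0.50
board [311.3 175.2] handle [312.5 270.5] covtop [312.5 238.3]
[ 1.778 -0.024  0.017]
```

View pics/w12.png

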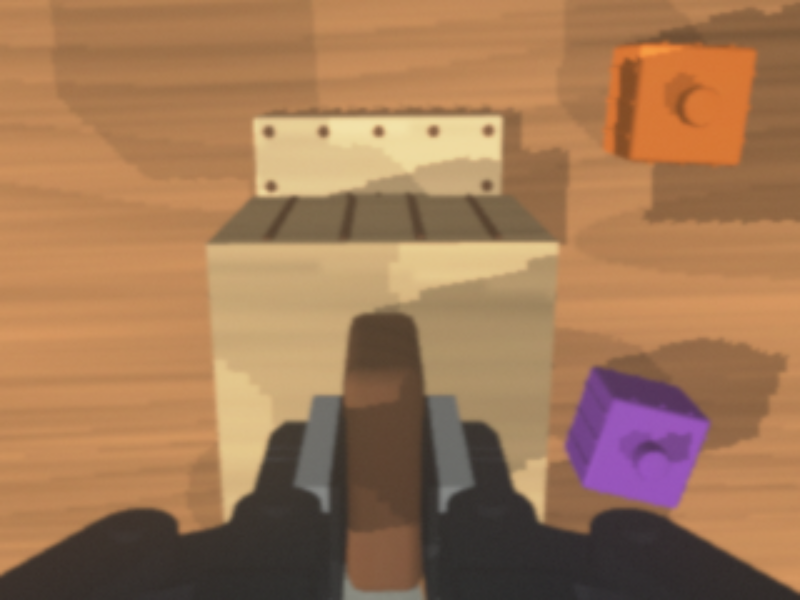

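Cover and board sides are parallel to within about 0.3°, and lateral error is under 1.5 mm: board edge mid x raw 311.4, cover mid 313.2. Lowering with a small correction.

Request:
step_arm(
  increments=[0.4, -0.03, 0, 0, 1, 1.0, -0.03, 0, 0, 1, 1.4, -0.03, 0, 0, 1, 1.65, -0.03, 0, 0, 1, 1.76, -0.03, 0, 0, 1],
)

```text
t: 29.5
tcp_pos: [0.599, 0.1051, 0.0916]
tool_rot: [0.71, -0.015, -0.704, -0.013]
force: [-0.2, -0.1, -1.9]
finger_gap: 0.152
```

Request:
step_arm(
  increments=[0.01, 0, 0, 0, 1, 0.02, 0, 0, 0, 1, 0.02, 0, 0, 0, 1, 0.02, 0, 0, 0, 1, 0.02, 0, 0, 0, 1],
)

```text
t: 30.12
tcp_pos: [0.5992, 0.1052, 0.0907]
tool_rot: [0.71, -0.015, -0.704, -0.013]
force: [0.0, 0.9, -1.2]
finger_gap: 0.153
```

```bash
python3 -c "
from h import *
st()"
```

```text
t 30.12 tcp [0.5992 0.1052 0.0907] yaw_y -92.28 gap 0.153 F [ 0.   0.9 -1.2] tilt 0.52
```

Request:
step_arm(
  increments=[0.01, 0, 0, 0, 1, 0.02, 0, 0, 0, 1, 0.02, 0, 0, 0, 0.7, 0.0, 0, 0, 0, 0.4, 0, 0, 0, 0, 0],
)

```text
t: 30.75
tcp_pos: [0.5993, 0.1051, 0.0907]
tool_rot: [0.71, -0.015, -0.704, -0.013]
force: [1.4, 0.1, 0.8]
finger_gap: 0.711
```

Request:
step_arm(
  increments=[0, 0, 0, 0, 0, -0.4, 0, 0, 0, 0, -1.2, 0, 0, 0, 0, -2, 0, 0, 0, 0, -2, 0, 0, 0, 0],
)

```text
t: 31.38
tcp_pos: [0.6012, 0.1055, 0.2152]
tool_rot: [0.714, -0.015, -0.7, -0.013]
force: [0.4, -0.6, 0.0]
finger_gap: 1.002
```

Request:
step_arm(
  increments=[0, 0, 0, 0, 0, 0, 0, 0, 0, 0, 0, 0, 0, 0, 0, 0, 0, 0, 0, 0, 0, 0, 0, 0, 0],
)

```text
t: 32.0
tcp_pos: [0.601, 0.1055, 0.2147]
tool_rot: [0.713, -0.015, -0.701, -0.013]
force: [-0.1, 0.1, 0.3]
finger_gap: 1.002
```

```bash
python3 -c "
from h import *
st();m=camera_model('wrist');a=snapshot('wrist')[80:320,160:480];t=snapshot('scene')[60:300,80:460]
im=np.vstack([cv2.resize(a,(400,300)),cv2.resize(t,(475,300))[:,:400]])
im=np.zeros((600,800,3),np.uint8);im[:300,200:600]=cv2.resize(a,(400,300));im[300:,160:635]=cv2.resize(t,(475,300))
cv2.imwrite('pics/w13.png',im)
print([proj(m,[.598,.105,z]).round(1) for z in (.008,.07,.106)])
T=camera_model('top');b0=cv2.imread('pics/top0.png');b1=snapshot('top');d=cv2.absdiff(b0,b1).max(2)
for n,(u,v) in dict(spool=(426,186),cup=(274,254),snips=(290,130),case=(382,131)).items(): print(n,d[v-16:v+17,u-16:u+17].mean().round(1))"
```

```text
t 32.00 tcp [0.601  0.1055 0.2147] yaw_y -92.28 gap 1.002 F [-0.1  0.1  0.3] tilt 1.03
[array([313.2, 176.4]), array([313.3, 189.8]), array([313.4, 200.4])]
spool 12.4
cup 71.3
snips 20.8
case 7.0
```

The viewing limit is reached, so I'll check numerically. I'll compare the handle and cover edges with their predicted pixels, and look for the left-alone items in the scene camera, since the arm covers the cup in the top view.

```bash
python3 - <<'E'
from h import *
m=camera_model('wrist');a=snapshot('wrist');hsv=cv2.cvtColor(a,cv2.COLOR_BGR2HSV)
# dark brown handle near prediction
g=cv2.cvtColor(a,cv2.COLOR_BGR2GRAY).astype(int)
for v in (185,195,200,205,212): print('row',v,g[v,250:378:4].tolist())
print('sat row',hsv[165,250:378:4,1].tolist())
for u in (290,340): print('col',u,g[130:250:4,u].tolist())
def sq(c,h,z,yaw):
    c_,s_=np.cos(np.radians(yaw)),np.sin(np.radians(yaw));return [proj(m,[c[0]+x*c_-y*s_,c[1]+x*s_+y*c_,z]).round(1).tolist() for x,y in [(h,h),(h,-h),(-h,-h),(-h,h)]]
print('board pred',sq([.598,.105],.05,.008,-2));print('cover pred',sq([.598,.105],.036,.07,-2))
print('handle ends',[proj(m,[.598+dx,.105,z]).round(1).tolist() for z in (.106,.07) for dx in (.022,-.022)])
s0=cv2.imread('pics/scene0.png');s1=snapshot('scene')
for n,(u,v,r) in dict(cup=(318,143,18),spool=(222,285,22),snips=(390,245,26),case=(307,310,30)).items():
    t=s0[v-r:v+r,u-r:u+r];R=cv2.matchTemplate(s1[v-r-10:v+r+10,u-r-10:u+r+10],t,cv2.TM_CCOEFF_NORMED);_,mx,_,loc=cv2.minMaxLoc(R);print(n,round(mx,3),loc,'(10,10 = unmoved)')
E
```

```text
row 185 [146, 146, 139, 133, 134, 201, 191, 187, 188, 171, 167, 168, 168, 168, 104, 103, 102, 98, 112, 141, 142, 141, 140, 140, 141, 139, 168, 147, 107, 107, 108, 107]
row 195 [138, 139, 138, 139, 137, 200, 162, 186, 188, 186, 168, 166, 165, 165, 106, 103, 102, 98, 110, 139, 139, 137, 137, 137, 136, 134, 101, 153, 106, 104, 105, 105]
row 200 [138, 138, 137, 138, 125, 214, 193, 188, 188, 187, 188, 177, 169, 167, 106, 102, 100, 98, 114, 143, 143, 142, 142, 141, 142, 141, 173, 138, 105, 109, 123, 137]
row 205 [136, 135, 136, 136, 131, 215, 205, 184, 184, 183, 182, 183, 176, 163, 105, 103, 100, 98, 117, 138, 137, 138, 137, 139, 147, 171, 175, 139, 108, 141, 142, 142]
row 212 [138, 139, 138, 137, 130, 220, 201, 178, 178, 178, 178, 180, 179, 179, 107, 101, 100, 97, 135, 171, 179, 178, 179, 178, 178, 178, 216, 140, 108, 135, 136, 137]
sat row [135, 135, 136, 136, 128, 96, 105, 105, 104, 103, 104, 101, 102, 102, 102, 103, 103, 103, 101, 101, 99, 102, 101, 103, 101, 102, 99, 98, 131, 133, 132, 132]
col 290 [127, 174, 172, 144, 77, 113, 167, 160, 159, 157, 164, 161, 167, 168, 168, 163, 167, 182, 189, 181, 174, 184, 178, 179, 175, 139, 142, 139, 143, 139]
col 340 [128, 153, 141, 134, 92, 107, 188, 145, 139, 127, 135, 138, 138, 138, 140, 135, 136, 139, 143, 145, 175, 184, 179, 178, 173, 139, 136, 139, 130, 138]
board pred [[265.6, 130.3], [360.3, 129.8], [357.5, 219.6], [269.4, 220.1]]
cover pred [[272.4, 150.6], [353.9, 150.1], [351.8, 226.9], [275.3, 227.4]]
handle ends [[312.3, 173.6], [314.5, 226.3], [312.4, 166.1], [314.3, 213.0]]
cup 0.897 (10, 10) (10,10 = unmoved)
spool 0.989 (10, 10) (10,10 = unmoved)
snips 0.975 (10, 10) (10,10 = unmoved)
case 0.978 (10, 10) (10,10 = unmoved)
```

The handle spans u 305–322 (predicted centre 313.4). The cover's far and near edges sit at v≈151 and 228 (predicted 150 and 227) in both columns, so it is flat, square and centred. The left-alone items are unmoved.

```bash
python3 -c "
from h import *
st();print(sign_off())"
```

```text
t 32.25 tcp [0.6012 0.1055 0.2152] yaw_y -92.28 gap 0.998 F [ 0.6 -0.   0.3] tilt 1.08
the job is handed in; nothing more can be done
None
```

The formers are put away as two nested sets, done in the order asked: round core, round cover, square core, square cover. I handed the job in at 32 s of the 131 s, with the gripper open and clear of everything.

**Last checks**
- **Round set:** The picture after release shows the cover flat on its board and within about 2 mm of centre. I did not look at it again after moving on to the square set.
- **Square set:** I had used up the picture views, so I checked this one by pixel values instead of by eye. The cover's edges and handle were within about 1–2 pixels of where a flat, centred cover lined up with the board would appear.
- **Items left alone:** The spool, cup, snips and phone case all matched their starting positions in the scene camera. The cup's match was weaker (0.90, against 0.98–0.99 for the others). In the top view the cup area also differed strongly from the start. I put both down to the arm's shadow and cover rather than movement, but did not confirm that separately.

**What disagreed**
- The two camera estimates of the round board's centre differed by about 3 mm, so I used the middle and confirmed it by a later look.
- The tool had drifted about 1° off vertical by the end, rising from 0.5° to 1.0° as it lifted off the square cover. I found no sign in the pixel check that this shifted the cover.

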